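Stand the blue-stoppered flask in the cork ring

TASK

At the sample intake desk, lift the round-bottomed flask with the blue stopper out of the grey tray and stand it upright in the cork ring, ready for labelling. Set it down gently, without letting it drop, let go of it, and leave the red-stoppered flask standing in the tray.

Things in the scene. Friction and masses are not known exactly. Their poses are not given: they have to be found in the camera images.
- blue_flask_neck (a point): Flask to move: amber glass, round bulb 64 mm wide, straight neck 24 mm, lip 28 mm, blue stopper 27 mm wide; 124 mm tall, about 150 g. Starts upright in either well of the tray. Point on the neck's axis, 86 mm above the bottom of the bulb, 54 above the bulb's centre, 38 below the stopper's top; the neck runs from 24 mm below this point up to the lip 22 mm above. z runs up the neck.
- blue_flask_bulb (a point): Centre of the same flask's bulb, 32 mm above the bottom of the bulb; z runs up the neck.
- red_flask_bulb (a point): Centre of the bulb of the other flask, same shape and size but with a red stopper; it stands in the other well of the tray, 130 mm away, and stays there. z runs up its neck.
- ring_top (a point): Cork ring: plain brown ring, outer diameter 86 mm, bore 48 mm, 36 mm high, fixed on the desk, bore vertical. Point on its axis, level with its top, 36 mm above the desk. A seated flask has the centre of its bulb about 21 mm above this point, the bottom of the bulb about 11 mm below it.
- tray: Grey tray 100 x 230 x 30 mm high, fixed on the desk; origin at the centre of its underside, y along its length. Two round wells, 48 mm wide, lie 65 mm either side of the centre along y; a flask sits with the bottom of its bulb about 12 mm below the tray's top.

How it is judged:
By the outcome, as a careful person would: the job done as asked, in the order asked, and still so for the second after the job is handed in, with the robot touching nothing.
It also fails if it takes over 48 s, if anything falls off the work surface, if the arm or the gripper's body presses on something with over 40 N, if the wrist force passes 120 N, or if a joint passes its speed limit or range.

ROBOT

A 7-joint arm with a two-finger parallel gripper is mounted at the origin on a cart in front of the work surface, level with it; the furniture and walls round the work are solid. World frame = base frame: x ahead of the robot, y to its left, z up, the work surface at z = 0. Lengths are in m, angles in rad, forces in N, time in s.
With the tool pointing down it reaches from about 0.4 to 0.9 m from the base axis. Payload 5.6 kg.
Tool frame: the origin (TCP) lies midway between the tips of the shut fingers; the grasp point (between the pads) lies r.grasp_offset behind it (r.grasp_offset is the distance from the TCP to the grasp point, in m); z points along the fingers, y is the direction in which the jaws open and shut (so a half turn about z gives the same grasp; the last joint's range is limited). The gripper opens to 92 mm and grips with 3 to 60 N. Pads are 20 mm wide; open, the fingers measure 128 mm over their backs; the gripper's body (75 mm by 189 mm) begins 69 mm behind the grasp point.
Start: joints at [-1.201, 0.468, -0.012, 1.603, 0.006, 1.071, -0.056], TCP at [0.261, 0.595, 0.215] pointing down, gripper open.
Joint ranges: [-2.53, 2.53], [-0.31, 2.02], [-1.57, 1.55], [0.28, 2.44], [-1.29, 4.43], [0.15, 1.84], [-2.92, 2.92]. Speed limits (rad/s): [2.57, 2.57, 3.14, 3.14, 3.14, 3.14, 3.14].

INTERFACE

Orientations are given as a rotation vector (axis times angle).
In Python, from workcell import r gives the robot as it stands. The module is installed in compiled form; this text tells all that it offers.
- The arm moves only by the tool jog_arm, never from a script. Its argument "steps" is one flat list of numbers, 7 for each row, row after row: the shift along the tool's x, y, z in mm, then the turn, a rotation vector about the tool's x, y, z in rad, then the opening, from 0 (shut) to 1 (fully open). In form: [x, y, z, rx, ry, rz, hand, x, y, z, rx, ry, rz, hand, ...]. A call has 1 to 8 rows; each row shifts and turns the commanded pose from where the row before left it, along the tool's axes as they then stand; what a row does not reach is not made up. A row lasts 1/10 s, in which the tool goes at most 50 mm and 8.59 degrees, less where a joint would pass 70% of its speed; a pose out of reach is approached as far as the arm can. A call with a gripper value outside its range is refused whole. The fingers move at their own pace and stop on an object; "grip_force" is the grip in N (left out, the last holds). Time passes only in rows, so rows that do not move let the fingers close. It gives the time, the measured TCP pose, the force and the opening at its end, in the units of the state.
- r.state(): the state, without advancing time (a new reading comes with each control period).
- r.snapshot(name): name is "side" or "top" or "wrist"; returns a dict with "color" (384x512x3 uint8, red, green, blue), "range_z" (384x512 float32, m along the optical axis (not along the pixel's ray), 0 where there is no reading), "camera_matrix" (3x3 intrinsics, pixels), "rvec" (rotation vector, rad) and "tvec" (3), from world to camera coordinates, as OpenCV has them; the wrist camera has in their place "T_tool_cam" (4x4, takes a point from camera to tool coordinates, whose origin is the TCP and whose axes are the flange's). Camera axes: x right, y down, z forward; pixel columns grow to the right and rows downward; lengths in m; the calibration is good to about 2 mm. A picture is of the moment at which its call begins: read the wrist's pose just before it.
- r.close_job(): hands the job in, once; it reports no verdict.
The state is a dict: "time_s": time; "qpos": joint angles; "qd": joint speeds; "joint_torque": joint torques, N m; "position": TCP position; "eef_rot": TCP orientation; "wrist_force": force on the tool from outside, world axes, zero at the start; "torque": the same for the moment, N m; "opening": finger opening in m.
Only numpy, scipy, OpenCV 4.12 (cv2) and the standard library are available. Lean on these libraries where they do the work, as an engineer would, in place of code of your own. Each camera call takes 0.05 s, during which the arm holds its last target.

## Working session

There is one attempt and no reset: what is moved stays moved. The work goes in short steps, Python scripts to look and compute and a tool call to move; the robot and the scene stay as the last step left them, time stands still between calls to the robot, and variables do not carry over. Pictures are saved under pics/ and viewed, and the job is handed in when it is done.

Besides the shell and the picture viewer there is one more tool, called after "Emit:" as name(argument=value, ...) on one line, values as JSON. jog_arm: Moves the arm, as the interface text tells. Its arguments: {"type":"object","properties":{"steps":{"type":"array","items":{"type":"number"}},"grip_force":{"type":"number"}},"required":["steps"]}

```bash
mkdir -p pics
python3 - <<'E'
from workcell import r
import cv2,pickle
s=r.state();print(s, r.grasp_offset)
d={}
for n in("side","top","wrist"):
    d[n]=r.snapshot(n);cv2.imwrite(f"pics/{n}0.png",d[n]["color"][:,:,::-1])
    print(n,{k:v for k,v in d[n].items() if k not in("color","range_z")})
pickle.dump(d,open("d0.pkl","wb"))
E
```

```text
{'time_s': 0.0, 'qpos': array([-1.20100093,  0.46839451, -0.01160217,  1.6036083 ,  0.00598962,
        1.07136928, -0.05631701]), 'qd': array([-0.00017846, -0.00050115,  0.00030642, -0.00034774,  0.00056214,
        0.00026924,  0.0016892 ]), 'joint_torque': array([ 3.23943982e-05, -5.20582509e+01, -1.25638075e-02, -2.43741471e+01,
       -5.66827494e-02,  1.73589127e-02,  1.55922949e-04]), 'position': array([0.26059422, 0.59485272, 0.21363543]), 'eef_rot': array([-6.43906069e-01, -3.07464425e+00,  2.71328580e-03]), 'wrist_force': array([-0.99972476, -0.27785711,  0.34216306]), 'torque': array([-0.00108042,  0.03116504,  0.02285644]), 'opening': 0.09156269497655954} 0.0187
side {'camera_matrix': array([[489.46182092,   0.        , 264.3330506 ],
       [  0.        , 489.46182092, 195.21766292],
       [  0.        ,   0.        ,   1.        ]]), 'rvec': array([ 2.19172321, -0.52007731,  0.22279627]), 'tvec': array([-0.43995847,  0.2486073 ,  0.94424188])}
top {'camera_matrix': array([[450.9023724 ,   0.        , 257.93003136],
       [  0.        , 450.9023724 , 195.88425142],
       [  0.        ,   0.        ,   1.        ]]), 'rvec': array([ 2.12276136, -2.14250402,  0.19391575]), 'tvec': array([0.04153172, 0.5170324 , 1.14146006])}
wrist {'camera_matrix': array([[341.32037065,   0.        , 257.42304914],
       [  0.        , 341.32037065, 190.13281367],
       [  0.        ,   0.        ,   1.        ]]), 'T_tool_cam': array([[-1.92026303e-03, -9.66655518e-01, -2.56073081e-01,
         7.18788187e-02],
       [ 9.99998142e-01, -1.89990275e-03, -3.26890984e-04,
         5.03839709e-05],
       [-1.70522977e-04, -2.56073233e-01,  9.66657370e-01,
        -1.70105352e-01],
       [ 0.00000000e+00,  0.00000000e+00,  0.00000000e+00,
         1.00000000e+00]])}
```

View pics/side0.png

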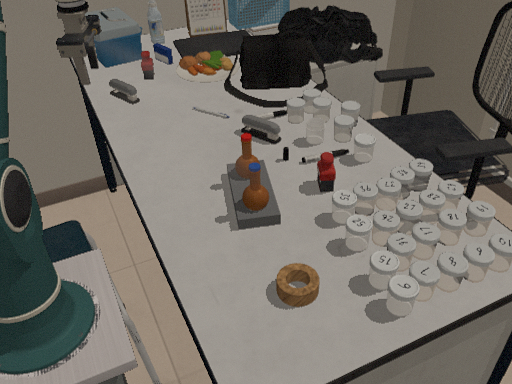

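View pics/top0.png

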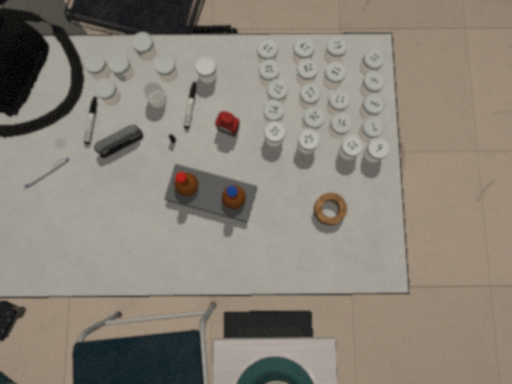

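View pics/wrist0.png

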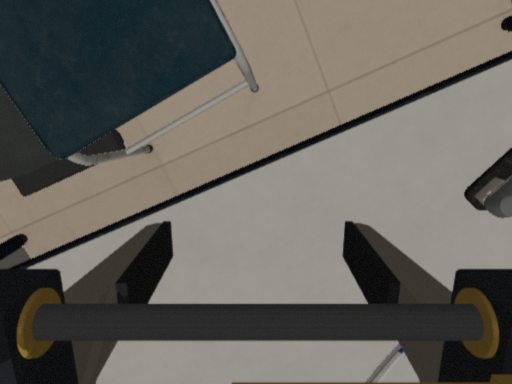

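```bash
cat > h.py <<'E'
import numpy as np,cv2
def cloud(s,T=None):
    K=s["camera_matrix"];z=s["range_z"].astype(float)
    v,u=np.mgrid[:z.shape[0],:z.shape[1]]
    p=np.stack([(u-K[0,2])/K[0,0]*z,(v-K[1,2])/K[1,1]*z,z],-1)
    if T is None:
        R,_=cv2.Rodrigues(s["rvec"]);w=(p-s["tvec"])@R
    else: w=p@T[:3,:3].T+T[:3,3]
    w[z==0]=np.nan
    return w
def toolT(st):
    T=np.eye(4);T[:3,:3]=cv2.Rodrigues(st["eef_rot"])[0];T[:3,3]=st["position"];return T
def masks(c,w):
    h=cv2.cvtColor(c,cv2.COLOR_RGB2HSV).astype(int);H,S,V=h[...,0],h[...,1],h[...,2]
    ok=(w[...,2]>0.003)&(w[...,2]<.25)&(abs(w[...,0]-.6)<.35)
    return dict(blue=ok&(H>105)&(H<130)&(S>130),red=ok&((H<5)|(H>174))&(S>170),brown=ok&(H>=6)&(H<20)&(S>90))
E
python3 - <<'E'
import pickle,numpy as np,cv2
from h import *
d=pickle.load(open("d0.pkl","rb"))
for n in("side","top"):
    s=d[n];w=cloud(s);m=masks(s["color"],w)
    for k in m:
        nn,l,st,c=cv2.connectedComponentsWithStats(m[k].astype(np.uint8))
        for i in range(1,nn):
            if st[i,4]>15:
                q=w[l==i];print(n,k,st[i,4],c[i].round(1),"med",np.nanmedian(q,0).round(4),"p2",np.nanpercentile(q,3,0).round(3),"p98",np.nanpercentile(q,97,0).round(3))
    # tray top
    z=w[...,2];S=cv2.cvtColor(s["color"],cv2.COLOR_RGB2HSV)
    g=(abs(z-.030)<.006)&(S[...,2]<130)&(S[...,1]<60)&(abs(w[...,0]-.5)<.25)
    g=g.astype(np.uint8);nn,l,st,c=cv2.connectedComponentsWithStats(g)
    i=1+st[1:,4].argmax();q=w[l==i]
    print(n,"tray",st[i],cv2.minAreaRect(q[:,:2].astype(np.float32)),np.median(q[:,2]))
    dd=abs(z)<.008; print("desk z",np.nanmedian(z[dd]))
E
```

```text
side blue 164 [163.2  50.9] med [0.589  1.0733 0.0498] p2 [0.567 1.044 0.014] p98 [0.608 1.125 0.061]
side blue 66 [254.4 166.2] med [0.517  0.0981 0.1412] p2 [0.506 0.088 0.138] p98 [0.526 0.11  0.144]
side red 18 [146.   52.8] med [0.5038 0.9841 0.0906] p2 [0.491 0.966 0.087] p98 [0.51  0.999 0.094]
side red 72 [245.7 136.5] med [0.5517 0.2225 0.1413] p2 [0.541 0.212 0.008] p98 [0.647 0.439 0.143]
side red 366 [326.2 167.1] med [0.7135 0.1031 0.0633] p2 [0.696 0.086 0.043] p98 [0.732 0.133 0.093]
side brown 54 [186.9  16.7] med [0.7688 1.309  0.0734] p2 [0.761 1.279 0.014] p98 [0.783 1.362 0.141]
side brown 673 [202.3  63.6] med [0.6821 0.9088 0.0384] p2 [0.617 0.852 0.019] p98 [0.775 1.037 0.056]
side brown 1143 [251.2 180. ] med [0.5234 0.0955 0.0722] p2 [0.489 0.07  0.037] p98 [0.563 0.228 0.129]
side brown 1397 [297.3 284.3] med [ 0.4842 -0.1644  0.0337] p2 [ 0.447 -0.198  0.006] p98 [ 0.523 -0.122  0.038]
side tray [ 227  160   54   63 1331] ((0.5355826020240784, 0.16372840106487274), (0.23769623041152954, 0.1004953533411026), 73.88292694091797) 0.02951397816599704
desk z -0.0005039973529161118
top blue 66 [231.5 190.9] med [0.5129 0.1013 0.1414] p2 [0.504 0.093 0.138] p98 [0.523 0.11  0.144]
top red 246 [227.5 121.4] med [0.7116 0.1149 0.0826] p2 [0.696 0.094 0.056] p98 [0.727 0.141 0.095]
top red 79 [180.5 177.1] med [0.5488 0.2258 0.1409] p2 [0.539 0.215 0.134] p98 [0.559 0.236 0.145]
top brown 372 [186.8 185.2] med [0.5397 0.2172 0.0712] p2 [0.522 0.198 0.051] p98 [0.572 0.25  0.116]
top brown 318 [234.  199.2] med [0.5032 0.0958 0.0703] p2 [0.486 0.073 0.048] p98 [0.534 0.127 0.084]
top brown 541 [330.1 208.7] med [ 0.4826 -0.1545  0.0354] p2 [ 0.446 -0.191  0.018] p98 [ 0.52  -0.117  0.04 ]
top tray [ 164  164   93   57 2112] ((0.5326403975486755, 0.1644514799118042), (0.22911156713962555, 0.10009279102087021), 73.84050750732422) 0.029616036496168736
desk z -0.0006101813536833849
```

Emit:
jog_arm(steps=[0,0,0,0,0,0.145,1,0,0,0,0,0,0.145,1,0,0,0,0,0,0.145,1,0,0,0,0,0,0.145,1,0,0,0,0,0,0.145,1,0,0,0,0,0,0.145,1,0,0,0,0,0,0.145,1,0,0,0,0,0,0.145,1], grip_force=15)

```text
time_s: 0.95
position: [0.2606, 0.5952, 0.2142]
eef_rot: [2.23, 2.212, -0.001]
wrist_force: [1.0, -0.4, 0.2]
opening: 0.0919
```

Emit:
jog_arm(steps=[-15,8,-2,0,0,0,1,-30,16,-2,0,0,0,1,-35,18,-2,0,0,0,1,-35,18,-2,0,0,0,1,-35,18,-2,0,0,0,1,-35,18,0,0,0,0,1,-35,18,0,0,0,0,1,-30,16,0,0,0,0,1])

```text
time_s: 1.75
position: [0.3912, 0.3416, 0.2248]
eef_rot: [2.221, 2.221, -0.0]
wrist_force: [0.3, -0.8, 0.4]
opening: 0.0916
```

Emit:
jog_arm(steps=[-30,15,0,0,0,0,1,-35,18,0,0,0,0,1,-35,18,0,0,0,0,1,-35,18,0,0,0,0,1,-35,18,0,0,0,0,1,-35,18,0,0,0,0,1,-25,13,0,0,0,0,1,-14,6,0,0,0,0,1])

```text
time_s: 2.55
position: [0.5142, 0.0966, 0.2248]
eef_rot: [2.224, 2.218, -0.0]
wrist_force: [-0.7, -0.2, -0.1]
opening: 0.092
```

Emit:
jog_arm(steps=[0,0,0,0,0,0,1,0,0,0,0,0,0,1])

```text
time_s: 2.75
position: [0.5131, 0.1006, 0.2245]
eef_rot: [-2.222, -2.22, 0.0]
wrist_force: [0.2, 0.8, -0.4]
opening: 0.0922
```

```bash
cat > look.py <<'E'
import sys,pickle,numpy as np,cv2
from workcell import r
from h import *
tag=sys.argv[1]
st=r.state();T=toolT(st);print("t",st["time_s"],"pos",st["position"].round(4),"R",T[:3,:3].round(3).tolist(),"F",st["wrist_force"].round(2),"op",round(st["opening"],4))
for n in sys.argv[2:]:
    s=r.snapshot(n);w=cloud(s,T@s["T_tool_cam"] if n=="wrist" else None);m=masks(s["color"],w)
    cv2.imwrite(f"pics/{n}_{tag}.png",s["color"][:,:,::-1]);pickle.dump((s,w,st),open(f"{n}_{tag}.pkl","wb"))
    for k in m:
        nn,l,sx,c=cv2.connectedComponentsWithStats(m[k].astype(np.uint8))
        for i in range(1,nn):
            if sx[i,4]>25:
                q=w[l==i]
                if abs(np.nanmedian(q[:,1]))>.4: continue
                print(n,k,sx[i,4],c[i].round(1),"med",np.nanmedian(q,0).round(4),"p3",np.nanpercentile(q,3,0).round(3),"p97",np.nanpercentile(q,97,0).round(3))
E
python3 look.py a wrist top
```

```text
t 2.75 pos [0.5131 0.1006 0.2245] R [[0.001, 1.0, -0.001], [1.0, -0.001, 0.0], [0.0, -0.001, -1.0]] F [ 0.17  0.81 -0.35] op 0.0922
wrist blue 870 [259.7 192.3] med [0.515  0.1041 0.142 ] p3 [0.504 0.092 0.139] p97 [0.526 0.115 0.143]
wrist red 1215 [311.8  17.5] med [0.55   0.2264 0.142 ] p3 [0.539 0.216 0.14 ] p97 [0.561 0.236 0.143]
wrist red 3240 [469.1 154.5] med [0.7114 0.122  0.0656] p3 [0.694 0.096 0.04 ] p97 [0.732 0.148 0.093]
wrist brown 2982 [293.8  43.3] med [0.5412 0.2169 0.0727] p3 [0.522 0.199 0.056] p97 [0.576 0.25  0.13 ]
wrist brown 2284 [259.1 164.1] med [0.5145 0.1143 0.072 ] p3 [0.488 0.088 0.053] p97 [0.542 0.132 0.115]
wrist brown 2387 [236.5 362.1] med [ 0.4847 -0.1512  0.0354] p3 [ 0.448 -0.178  0.007] p97 [ 0.524 -0.117  0.037]
top red 79 [180.6 177.1] med [0.5483 0.2244 0.1414] p3 [0.539 0.215 0.135] p97 [0.559 0.236 0.145]
top brown 242 [183.5 186. ] med [0.5387 0.2248 0.0743] p3 [0.521 0.213 0.052] p97 [0.572 0.251 0.127]
top brown 539 [330.  208.6] med [ 0.4845 -0.1543  0.0353] p3 [ 0.445 -0.19   0.018] p97 [ 0.52  -0.116  0.04 ]
```

View pics/wrist_a.png

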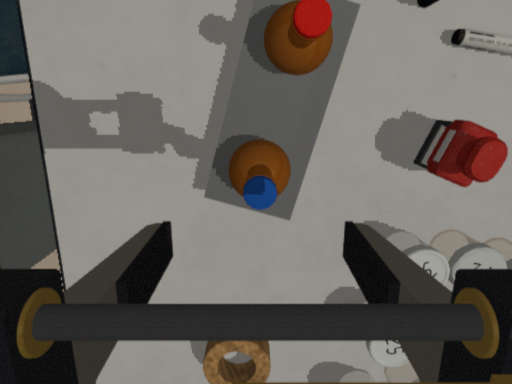

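Emit:
jog_arm(steps=[2.5,2,5,0,0,0,1,0,0,15,0,0,0,1,0,0,20,0,0,0,1,0,0,20,0,0,0,1,0,0,20,0,0,0,1,0,0,15,0,0,0,1,0,0,5,0,0,0,1,0,0,0,0,0,0,1])

```text
time_s: 3.65
position: [0.5152, 0.1039, 0.1239]
eef_rot: [-2.222, -2.22, 0.002]
wrist_force: [-0.9, 0.5, -0.4]
opening: 0.0918
```

Emit:
jog_arm(steps=[0,0,0,0,0,0,1,0,0,0,0,0,0,1])

```text
time_s: 3.85
position: [0.5164, 0.1037, 0.1254]
eef_rot: [2.223, 2.219, 0.002]
wrist_force: [-0.4, -0.3, 0.2]
opening: 0.0918
```

```bash
python3 look.py b wrist
```

```text
t 3.85 pos [0.5164 0.1037 0.1254] R [[0.002, 1.0, 0.001], [1.0, -0.002, 0.001], [0.001, 0.001, -1.0]] F [-0.43 -0.28  0.23] op 0.0918
wrist blue 2112 [254.3 249.5] med [0.5146 0.105  0.1419] p3 [0.504 0.093 0.137] p97 [0.526 0.115 0.143]
wrist red 129 [336.9   1.9] med [0.5495 0.2146 0.1393] p3 [0.545 0.214 0.136] p97 [0.555 0.216 0.141]
wrist red 1014 [498.6 181.5] med [0.6975 0.111  0.0422] p3 [0.692 0.1   0.023] p97 [0.714 0.141 0.061]
wrist brown 5518 [308.5  30.3] med [0.5449 0.2153 0.0737] p3 [0.522 0.199 0.056] p97 [0.575 0.231 0.13 ]
wrist brown 5032 [255.2 196.4] med [0.515  0.1142 0.0735] p3 [0.488 0.091 0.053] p97 [0.541 0.132 0.129]
```

View pics/wrist_b.png

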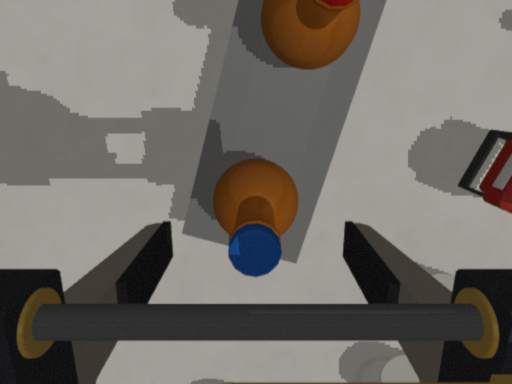

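Stopper at (254,250), i.e. (0.515, 0.104), centred between the fingers within about 1 mm. Go down and close.

Emit:
jog_arm(steps=[0.5,-1,5,0,0,0,1,0,0,10,0,0,0,1,0,0,10,0,0,0,1,0,0,8,0,0,0,1,0,0,4,0,0,0,1,0,0,0,0,0,0,1,0,0,0,0,0,0,1])

```text
time_s: 4.6
position: [0.5149, 0.1038, 0.0875]
eef_rot: [2.224, 2.219, -0.0]
wrist_force: [0.3, -0.7, -0.5]
opening: 0.0915
```

Emit:
jog_arm(steps=[0,0,0,0,0,0,0.5,0,0,0,0,0,0,0.35,0,0,0,0,0,0,0.3,0,0,0,0,0,0,0.25,0,0,0,0,0,0,0.2,0,0,0,0,0,0,0.1,0,0,0,0,0,0,0.1,0,0,0,0,0,0,0.1], grip_force=15)

```text
time_s: 5.4
position: [0.5148, 0.1039, 0.0876]
eef_rot: [2.224, 2.219, 0.0]
wrist_force: [-0.3, -0.1, -0.7]
opening: 0.0298
```

```bash
python3 look.py c wrist side
```

```text
t 5.4 pos [0.5148 0.1039 0.0876] R [[0.002, 1.0, 0.0], [1.0, -0.002, 0.0], [0.0, 0.0, -1.0]] F [-0.28 -0.09 -0.72] op 0.0298
wrist blue 2604 [257.3 283. ] med [0.5146 0.1084 0.1417] p3 [0.503 0.101 0.135] p97 [0.526 0.116 0.143]
wrist brown 5865 [321.7  26.5] med [0.5466 0.2116 0.0718] p3 [0.523 0.198 0.054] p97 [0.574 0.222 0.091]
wrist brown 6613 [257.5 214.1] med [0.515  0.115  0.0751] p3 [0.49  0.099 0.053] p97 [0.54  0.132 0.13 ]
side blue 67 [254.8 166.5] med [0.5167 0.0959 0.1415] p3 [0.507 0.087 0.136] p97 [0.529 0.11  0.144]
side red 367 [326.1 167.2] med [0.7138 0.1028 0.0633] p3 [0.696 0.086 0.041] p97 [0.733 0.134 0.093]
side brown 66 [252.4 146.4] med [0.5052 0.0839 0.2043] p3 [0.475 0.078 0.109] p97 [0.558 0.213 0.211]
side brown 45 [253.1 159.4] med [0.5654 0.211  0.0746] p3 [0.496 0.072 0.067] p97 [0.576 0.225 0.185]
side brown 53 [238.  168.2] med [0.5249 0.2191 0.0567] p3 [0.482 0.104 0.04 ] p97 [0.529 0.233 0.144]
side brown 672 [255.3 193.6] med [0.5106 0.0874 0.0692] p3 [0.488 0.07  0.037] p97 [0.539 0.107 0.127]
side brown 1394 [297.3 284.3] med [ 0.4841 -0.1647  0.0339] p3 [ 0.447 -0.198  0.006] p97 [ 0.523 -0.121  0.038]
```

View pics/wrist_c.png

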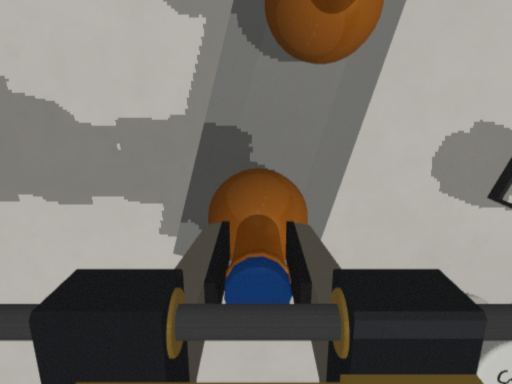

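Stopper at (257,283) sits between the fingers; opening is 29.8 mm, possibly still closing. Continue.

Emit:
jog_arm(steps=[0,0,0,0,0,0,0.1,0,0,0,0,0,0,0.1,0,0,0,0,0,0,0.1,0,0,0,0,0,0,0.1], grip_force=20)

```text
time_s: 5.9
position: [0.5148, 0.1039, 0.0876]
eef_rot: [2.224, 2.219, 0.0]
wrist_force: [0.1, -0.0, 0.8]
opening: 0.0268
```

Emit:
jog_arm(steps=[0,0,0,0,0,0,0,0,0,0,0,0,0,0,0,0,0,0,0,0,0,0,0,0,0,0,0,0])

```text
time_s: 6.3
position: [0.5148, 0.1039, 0.0876]
eef_rot: [2.224, 2.219, 0.0]
wrist_force: [0.2, -0.3, 1.8]
opening: 0.0266
```

Emit:
jog_arm(steps=[0,0,-2,0,0,0,0,0,0,-3,0,0,0,0,0,0,-5,0,0,0,0,0,0,-5,0,0,0,0,0,0,0,0,0,0,0])

```text
time_s: 6.8
position: [0.5154, 0.104, 0.1035]
eef_rot: [2.223, 2.219, 0.002]
wrist_force: [0.1, 0.5, -1.2]
opening: 0.0266
```

```bash
python3 look.py d wrist side
```

```text
t 6.8 pos [0.5154 0.104  0.1035] R [[0.002, 1.0, 0.002], [1.0, -0.002, 0.001], [0.001, 0.002, -1.0]] F [ 0.14  0.5  -1.23] op 0.0266
wrist blue 2636 [257.2 283.1] med [0.5151 0.1084 0.1576] p3 [0.504 0.101 0.151] p97 [0.527 0.116 0.159]
wrist red 267 [507.2 193.6] med [0.7    0.1085 0.0294] p3 [0.692 0.101 0.023] p97 [0.705 0.119 0.046]
wrist brown 5854 [316.  28.] med [0.5461 0.2139 0.0729] p3 [0.522 0.198 0.055] p97 [0.575 0.226 0.107]
wrist brown 6414 [257.5 213.2] med [0.5152 0.1155 0.0907] p3 [0.49  0.105 0.069] p97 [0.54  0.133 0.146]
side blue 69 [254.6 160.6] med [0.5168 0.0959 0.1565] p3 [0.508 0.088 0.152] p97 [0.529 0.111 0.159]
side red 365 [326.1 167.3] med [0.7136 0.1029 0.0635] p3 [0.697 0.086 0.042] p97 [0.732 0.134 0.094]
side brown 42 [254.3 139.5] med [0.5171 0.0833 0.2206] p3 [0.493 0.078 0.123] p97 [0.559 0.214 0.227]
side brown 76 [238.5 167.2] med [0.526  0.2186 0.0595] p3 [0.521 0.206 0.041] p97 [0.533 0.238 0.074]
side brown 688 [255.2 188.3] med [0.5109 0.0875 0.0842] p3 [0.488 0.07  0.051] p97 [0.539 0.109 0.143]
side brown 1391 [297.3 284.4] med [ 0.4841 -0.1649  0.034 ] p3 [ 0.447 -0.198  0.006] p97 [ 0.522 -0.121  0.038]
```

View pics/wrist_d.png

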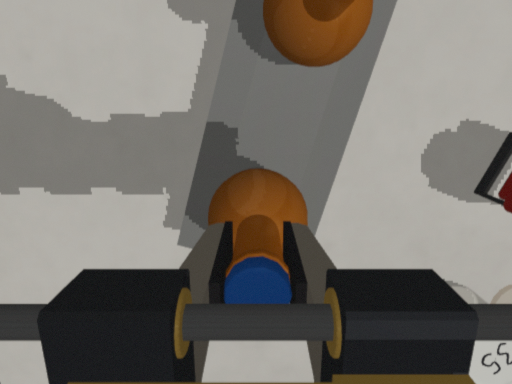

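```bash
python3 -c "
import cv2;i=cv2.imread('pics/side_d.png')[100:260,180:340];cv2.imwrite('pics/side_d2.png',cv2.resize(i,None,fx=3.7,fy=3.7,interpolation=cv2.INTER_CUBIC))"
```

```text
(no output)
```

View pics/side_d2.png

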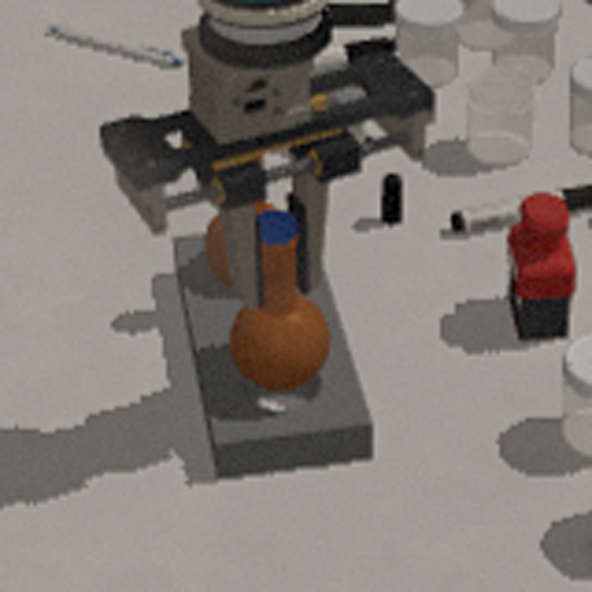

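Flask is held upright (stopper (257,283) unchanged relative to the hand, bulb clear of the well; side view also shows it). Raise it and move part of the way, with a look at the ring.

Emit:
jog_arm(steps=[0,0,-10,0,0,0,0,0,0,-15,0,0,0,0,0,0,-20,0,0,0,0,0,0,-20,0,0,0,0,-6,-2,-10,0,0,0,0,-12,-3,-5,0,0,0,0,-16,-3,0,0,0,0,0,-18,-3,0,0,0,0,0], grip_force=25)

```text
time_s: 7.7
position: [0.5026, 0.0502, 0.182]
eef_rot: [-2.224, -2.218, 0.002]
wrist_force: [0.9, 1.1, -0.9]
opening: 0.0268
```

Emit:
jog_arm(steps=[-18,-3,0,0,0,0,0,-18,-3,0,0,0,0,0,-18,-3,0,0,0,0,0,-18,-3,0,0,0,0,0,-14,-3,0,0,0,0,0,-8,-2,0,0,0,0,0,-4,0,0,0,0,0,0,0,0,0,0,0,0,0])

```text
time_s: 8.5
position: [0.4864, -0.0464, 0.1825]
eef_rot: [-2.224, -2.218, 0.0]
wrist_force: [0.3, 0.6, -1.3]
opening: 0.0266
```

Emit:
jog_arm(steps=[0,0,0,0,0,0,0,0,0,0,0,0,0,0,0,0,0,0,0,0,0])

```text
time_s: 8.8
position: [0.4866, -0.0455, 0.1826]
eef_rot: [-2.222, -2.22, -0.0]
wrist_force: [0.4, 0.1, -1.0]
opening: 0.0267
```

```bash
python3 look.py e wrist top side
cat > ring.py <<'E'
import sys,pickle,numpy as np
from h import *
from scipy.optimize import least_squares
def fit(f):
    s,w,st=pickle.load(open(f,"rb"));m=masks(s["color"],w)["brown"]
    m&=(abs(w[...,0]-.485)<.06)&(abs(w[...,1]+.155)<.06)&(w[...,2]>.031)&(w[...,2]<.040)
    q=w[m]
    # penalise points outside annulus 24..43 mm
    def res(c):
        d=np.hypot(q[:,0]-c[0],q[:,1]-c[1]);return np.maximum(0,.024-d)+np.maximum(0,d-.043)
    g=[(np.sum(res(c)),*c) for c in [(x,y) for x in np.arange(.47,.5,.001) for y in np.arange(-.175,-.14,.001)]]
    g.sort();b=np.array(g[:6]);print(f,len(q),b[:,1:].mean(0).round(4),b[0].round(4),"z",np.median(q[:,2]).round(4))
for f in sys.argv[1:]:fit(f)
E
python3 ring.py wrist_e.pkl top_e.pkl side_e.pkl side_c.pkl top_a.pkl
```

```text
t 8.8 pos [ 0.4866 -0.0455  0.1826] R [[0.001, 1.0, 0.0], [1.0, -0.001, 0.0], [0.0, 0.0, -1.0]] F [ 0.41  0.13 -0.98] op 0.0267
wrist blue 2645 [257.2 283.1] med [ 0.4864 -0.041   0.2367] p3 [ 0.475 -0.049  0.23 ] p97 [ 0.498 -0.034  0.238]
wrist red 88 [507.8   5.1] med [0.6932 0.1014 0.0417] p3 [0.692 0.097 0.024] p97 [0.701 0.108 0.047]
wrist brown 6321 [257.5 213.4] med [ 0.4864 -0.034   0.1699] p3 [ 0.462 -0.044  0.149] p97 [ 0.511 -0.017  0.225]
top red 243 [227.5 121.4] med [0.7117 0.1147 0.0832] p3 [0.696 0.094 0.056] p97 [0.727 0.141 0.095]
top red 83 [180.5 177.1] med [0.5485 0.2256 0.1412] p3 [0.538 0.215 0.135] p97 [0.559 0.236 0.145]
top brown 369 [186.8 185.2] med [0.5398 0.2173 0.0708] p3 [0.521 0.198 0.05 ] p97 [0.573 0.249 0.117]
top brown 165 [340.7 209. ] med [ 0.4821 -0.1812  0.0356] p3 [ 0.453 -0.193  0.023] p97 [ 0.512 -0.171  0.04 ]
side blue 105 [273.2 169.8] med [ 0.4878 -0.0542  0.2363] p3 [ 0.478 -0.062  0.23 ] p97 [ 0.501 -0.039  0.239]
side red 363 [326.2 167.4] med [0.7139 0.1025 0.0634] p3 [0.696 0.086 0.042] p97 [0.732 0.133 0.094]
side brown 45 [243.8 157.4] med [0.5443 0.22   0.0814] p3 [0.532 0.214 0.074] p97 [0.55  0.233 0.097]
side brown 211 [247.5 170.7] med [0.5418 0.2003 0.0559] p3 [0.526 0.192 0.033] p97 [0.56  0.214 0.072]
side brown 913 [272.9 201.6] med [ 0.4813 -0.0617  0.1647] p3 [ 0.459 -0.079  0.133] p97 [ 0.509 -0.042  0.222]
side brown 1389 [297.4 284.3] med [ 0.4845 -0.1642  0.0339] p3 [ 0.447 -0.198  0.006] p97 [ 0.523 -0.121  0.038]
wrist_e.pkl 0 [ 0.47   -0.1725] [ 0.     0.47  -0.175] z nan
top_e.pkl 144 [ 0.485  -0.1528] [ 0.     0.484 -0.153] z 0.0356
side_e.pkl 815 [ 0.4878 -0.1568] [ 0.0133  0.488  -0.157 ] z 0.0356
side_c.pkl 814 [ 0.4875 -0.1567] [ 0.0158  0.488  -0.157 ] z 0.0355
top_a.pkl 451 [ 0.485  -0.1535] [ 2.00e-04  4.86e-01 -1.54e-01] z 0.0356
  return _methods._mean(a, axis=axis, dtype=dtype,
  ret = ret.dtype.type(ret / rcount)
```

View pics/wrist_e.png

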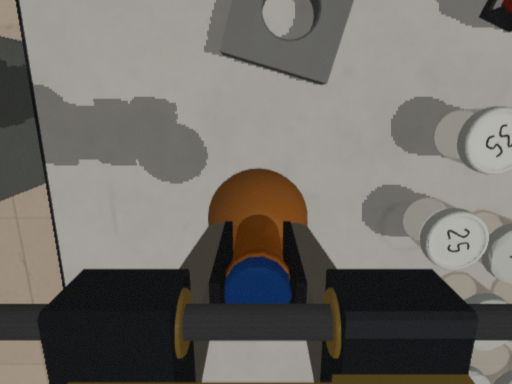

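View pics/side_e.png

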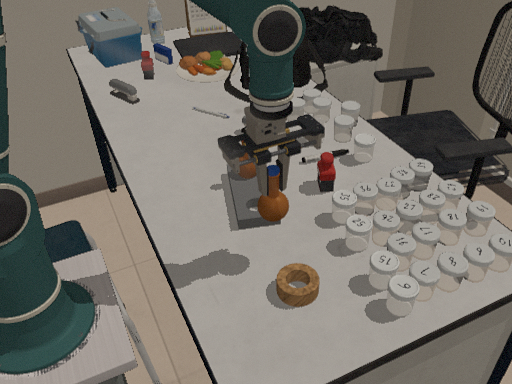

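```bash
cat > bulb.py <<'E'
import sys,pickle,numpy as np
from h import *
from scipy.optimize import least_squares
def bulb(f,c0):
    s,w,st=pickle.load(open(f,"rb"));m=masks(s["color"],w)["brown"]
    q=w[m];q=q[np.linalg.norm(q-c0,axis=1)<.036]
    o=least_squares(lambda c:np.linalg.norm(q-c,axis=1)-.032,c0,loss="soft_l1",f_scale=.001)
    print(f,len(q),"bulb",o.x.round(4),"rms",np.sqrt(np.mean(o.fun**2)).round(4),"TCP",st["position"].round(4))
if __name__=="__main__":
    p=np.array
    bulb("side_e.pkl",p([.486,-.046,.145]));bulb("wrist_e.pkl",p([.486,-.046,.145]))
    for f in("wrist_a.pkl","wrist_b.pkl","wrist_d.pkl"):bulb(f,p([.515,.103,.05 if f!="wrist_d.pkl" else .066]))
    bulb("side_d.pkl",p([.515,.103,.066]));bulb("side_c.pkl",p([.515,.103,.05]))
E
python3 bulb.py; python3 ring.py wrist_a.pkl
```

```text
side_e.pkl 674 bulb [ 0.4891 -0.0476  0.1448] rms 0.0013 TCP [ 0.4866 -0.0455  0.1826]
wrist_e.pkl 4389 bulb [ 0.4865 -0.0472  0.145 ] rms 0.0006 TCP [ 0.4866 -0.0455  0.1826]
wrist_a.pkl 2045 bulb [0.5148 0.1023 0.0499] rms 0.0006 TCP [0.5131 0.1006 0.2245]
wrist_b.pkl 4097 bulb [0.5147 0.1022 0.0499] rms 0.0006 TCP [0.5164 0.1037 0.1254]
wrist_d.pkl 4455 bulb [0.5153 0.1023 0.066 ] rms 0.0006 TCP [0.5154 0.104  0.1035]
side_d.pkl 512 bulb [0.5179 0.1019 0.0652] rms 0.0015 TCP [0.5154 0.104  0.1035]
side_c.pkl 496 bulb [0.5176 0.1019 0.0497] rms 0.0015 TCP [0.5148 0.1039 0.0876]
wrist_a.pkl 1666 [ 0.4855 -0.153 ] [ 0.0065  0.486  -0.153 ] z 0.0359
```

```bash
sed -i 's/>.031)/>.0345)/' ring.py; python3 ring.py wrist_a.pkl side_e.pkl side_c.pkl top_a.pkl
python3 - <<'E'
import pickle,numpy as np
for f in("side_e.pkl","top_a.pkl","wrist_a.pkl"):
    s,w,_=pickle.load(open(f,"rb"))
    m=(abs(w[...,0]-.485)<.06)&(abs(w[...,1]+.155)<.06)&(w[...,2]>.034)&(w[...,2]<.04)
    q=w[m];print(f,np.nanmin(q,0).round(4),np.nanmax(q,0).round(4))
E
```

```text
wrist_a.pkl 1494 [ 0.4855 -0.153 ] [ 0.0039  0.486  -0.153 ] z 0.036
side_e.pkl 610 [ 0.4878 -0.1568] [ 0.0023  0.488  -0.157 ] z 0.0361
side_c.pkl 610 [ 0.488  -0.1565] [ 0.0064  0.487  -0.156 ] z 0.036
top_a.pkl 312 [ 0.485  -0.1535] [ 0.     0.485 -0.154] z 0.0365
side_e.pkl [ 0.4455 -0.1996  0.034 ] [ 0.5298 -0.1147  0.04  ]
top_a.pkl [ 0.4448 -0.1963  0.034 ] [ 0.5282 -0.1113  0.04  ]
wrist_a.pkl [ 0.4435 -0.1783  0.034 ] [ 0.5282 -0.1138  0.0382]
```

Emit:
jog_arm(steps=[-8,-1,0,0,0,0,0,-16,0,0,0,0,0,0,-20,0,0,0,0,0,0,-20,0,0,0,0,0,0,-20,0,0,0,0,0,0,-14,0,0,0,0,0,0,-7,0,0,0,0,0,0,-2.5,0,5,0,0,0,0])

```text
time_s: 9.75
position: [0.4855, -0.1547, 0.1779]
eef_rot: [2.225, 2.217, 0.001]
wrist_force: [0.4, -0.2, -1.3]
opening: 0.0264
```

Emit:
jog_arm(steps=[0,0,10,0,0,0,0,0,0,15,0,0,0,0,0,0,15,0,0,0,0,0,0,10,0,0,0,0,0,0,5,0,0,0,0,0,0,0,0,0,0,0,0,0,0,0,0,0,0,0,0,0,0,0,0,0])

```text
time_s: 10.55
position: [0.4857, -0.1537, 0.1232]
eef_rot: [2.223, 2.219, 0.001]
wrist_force: [0.7, 0.3, -1.1]
opening: 0.0266
```

```bash
python3 look.py f side wrist| grep -v red
python3 - <<'E'
from bulb import *
for n in("side","wrist"): bulb(n+"_f.pkl",np.array([.487,-.155,.085]))
E
python3 ring.py side_f.pkl; python3 -c "
import cv2;i=cv2.imread('pics/side_f.png')[160:320,220:380];cv2.imwrite('pics/side_f2.png',cv2.resize(i,None,fx=3.7,fy=3.7,interpolation=cv2.INTER_CUBIC))"
```

```text
t 10.55 pos [ 0.4857 -0.1537  0.1232] R [[0.002, 1.0, 0.001], [1.0, -0.002, -0.0], [-0.0, 0.001, -1.0]] F [ 0.7   0.33 -1.07] op 0.0266
side blue 121 [299.9 227.6] med [ 0.4869 -0.1622  0.177 ] p3 [ 0.474 -0.17   0.17 ] p97 [ 0.499 -0.149  0.184]
side brown 583 [247.1 161.8] med [0.5459 0.2123 0.0699] p3 [0.524 0.195 0.038] p97 [0.574 0.231 0.129]
side brown 2019 [297.9 274.5] med [ 0.4782 -0.1723  0.0372] p3 [ 0.447 -0.197  0.007] p97 [ 0.518 -0.132  0.153]
wrist blue 2650 [257.1 283.1] med [ 0.4855 -0.1491  0.1773] p3 [ 0.474 -0.157  0.171] p97 [ 0.497 -0.142  0.179]
wrist brown 9614 [257.6 196.8] med [ 0.4859 -0.1382  0.1023] p3 [ 0.452 -0.154  0.034] p97 [ 0.52  -0.115  0.165]
side_f.pkl 724 bulb [ 0.4882 -0.1557  0.0854] rms 0.0011 TCP [ 0.4857 -0.1537  0.1232]
wrist_f.pkl 4430 bulb [ 0.4857 -0.1553  0.0857] rms 0.0006 TCP [ 0.4857 -0.1537  0.1232]
side_f.pkl 463 [ 0.4878 -0.1562] [ 0.0025  0.487  -0.156 ] z 0.0359
```

View pics/side_f2.png

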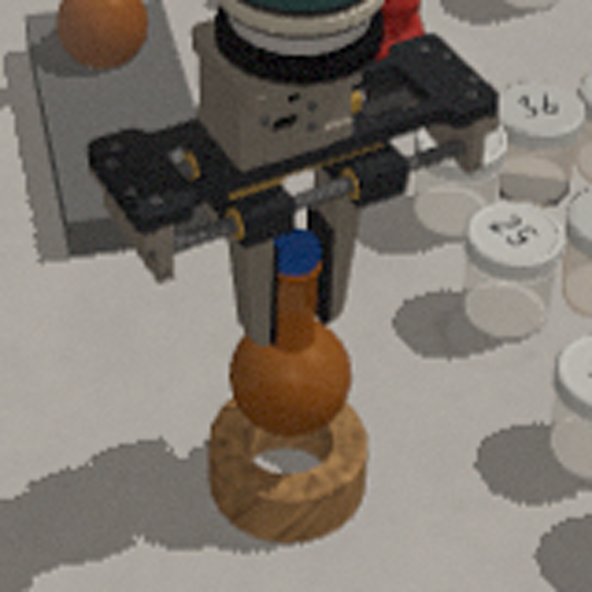

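View pics/wrist_f.png

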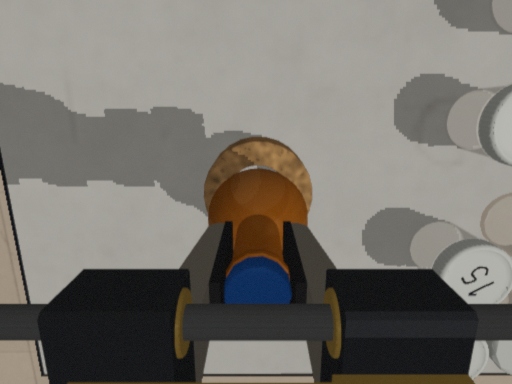

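Aligned within about 1 mm (bulb vs. ring in the same side picture; ring centred on column 258 in the wrist view). Lower it.

Emit:
jog_arm(steps=[0,0,4,0,0,0,0,0,0,6,0,0,0,0,0,0,6,0,0,0,0,0,0,4,0,0,0,0,0,0,3,0,0,0,0,0,0,2,0,0,0,0,0,0,0,0,0,0,0])

```text
time_s: 11.35
position: [0.4851, -0.1536, 0.0973]
eef_rot: [-2.224, -2.219, 0.001]
wrist_force: [-0.1, -0.4, -0.6]
opening: 0.0265
```

Emit:
jog_arm(steps=[0,0,1,0,0,0,0,0,0,1,0,0,0,0,0,0,0,0,0,0,0])

```text
time_s: 11.65
position: [0.4853, -0.1535, 0.0956]
eef_rot: [2.224, 2.219, 0.0]
wrist_force: [-0.9, -0.0, -1.8]
opening: 0.0263
```

Emit:
jog_arm(steps=[0,0,0.5,0,0,0,0,0,0,0,0,0,0,0])

```text
time_s: 11.85
position: [0.4854, -0.1535, 0.0952]
eef_rot: [2.224, 2.219, 0.0]
wrist_force: [0.5, -0.1, -1.6]
opening: 0.0267
```

Emit:
jog_arm(steps=[0,0,0.5,0,0,0,0,0,0,0,0,0,0,0,0,0,0,0,0,0,0])

```text
time_s: 12.15
position: [0.4855, -0.1536, 0.0948]
eef_rot: [2.223, 2.219, 0.001]
wrist_force: [0.9, 0.5, 0.7]
opening: 0.0264
```

```bash
python3 look.py g side wrist| grep -v red
python3 - <<'E'
from bulb import *
for n in("side","wrist"): bulb(n+"_g.pkl",np.array([.487,-.155,.058]))
E
```

```text
t 12.15 pos [ 0.4855 -0.1536  0.0948] R [[0.002, 1.0, 0.001], [1.0, -0.002, 0.0], [0.0, 0.001, -1.0]] F [0.87 0.52 0.66] op 0.0264
side blue 108 [299.9 239. ] med [ 0.4874 -0.1613  0.1484] p3 [ 0.477 -0.169  0.143] p97 [ 0.499 -0.15   0.151]
side brown 585 [247.  161.7] med [0.5457 0.2121 0.0701] p3 [0.524 0.195 0.038] p97 [0.573 0.231 0.129]
side brown 1769 [297.7 280. ] med [ 0.4767 -0.1751  0.0442] p3 [ 0.447 -0.198  0.008] p97 [ 0.516 -0.142  0.126]
wrist blue 2646 [257.2 283.1] med [ 0.4853 -0.1491  0.1489] p3 [ 0.474 -0.157  0.143] p97 [ 0.497 -0.142  0.15 ]
wrist brown 10150 [258.  198.5] med [ 0.4858 -0.138   0.0725] p3 [ 0.45  -0.158  0.031] p97 [ 0.522 -0.114  0.137]
side_g.pkl 755 bulb [ 0.4878 -0.1557  0.0566] rms 0.0014 TCP [ 0.4855 -0.1536  0.0948]
wrist_g.pkl 4521 bulb [ 0.4855 -0.1551  0.0573] rms 0.0007 TCP [ 0.4855 -0.1536  0.0948]
```

Force jumped from −1.6 to about +0.7 N: first contact, bulb at z 0.057. Half a millimetre more.

Emit:
jog_arm(steps=[0,0,0.5,0,0,0,0,0,0,0,0,0,0,0,0,0,0,0,0,0,0])

```text
time_s: 12.55
position: [0.4857, -0.1536, 0.0944]
eef_rot: [2.223, 2.219, 0.001]
wrist_force: [0.8, 0.6, 4.1]
opening: 0.0267
```

Emit:
jog_arm(steps=[0,0,0,0,0,0,0.32,0,0,0,0,0,0,0.36,0,0,0,0,0,0,0.4,0,0,0,0,0,0,0.45,0,0,0,0,0,0,0.5,0,0,0,0,0,0,0.6,0,0,0,0,0,0,0.7,0,0,0,0,0,0,0.8])

```text
time_s: 13.35
position: [0.4852, -0.1536, 0.0941]
eef_rot: [2.224, 2.219, -0.0]
wrist_force: [-0.2, -0.9, 0.9]
opening: 0.0678
```

Emit:
jog_arm(steps=[0,0,0,0,0,0,0.9,0,0,0,0,0,0,0.9,0,0,0,0,0,0,0.9])

```text
time_s: 13.65
position: [0.4853, -0.1536, 0.0941]
eef_rot: [2.224, 2.219, 0.0]
wrist_force: [-0.0, 0.7, -0.0]
opening: 0.0823
```

```bash
python3 look.py h side wrist| grep -v red
python3 - <<'E'
from bulb import *
for n in("side","wrist"): bulb(n+"_h.pkl",np.array([.487,-.155,.058]))
E
```

```text
t 13.65 pos [ 0.4853 -0.1536  0.0941] R [[0.002, 1.0, 0.0], [1.0, -0.002, 0.0], [0.0, 0.0, -1.0]] F [-0.01  0.68 -0.02] op 0.0823
side blue 128 [298.4 238.2] med [ 0.4863 -0.1574  0.148 ] p3 [ 0.476 -0.167  0.143] p97 [ 0.498 -0.145  0.151]
side brown 587 [247.1 161.8] med [0.5459 0.2118 0.0694] p3 [0.524 0.195 0.037] p97 [0.574 0.23  0.13 ]
side brown 45 [321.1 199.1] med [ 0.5409 -0.142   0.2099] p3 [ 0.527 -0.145  0.196] p97 [ 0.553 -0.136  0.217]
side brown 1834 [297.5 279.1] med [ 0.4769 -0.1738  0.0501] p3 [ 0.447 -0.198  0.008] p97 [ 0.516 -0.14   0.127]
wrist blue 2801 [261.1 281. ] med [ 0.4866 -0.1479  0.1485] p3 [ 0.475 -0.156  0.142] p97 [ 0.498 -0.14   0.15 ]
wrist brown 11167 [258.4 201.5] med [ 0.4857 -0.1399  0.074 ] p3 [ 0.45  -0.166  0.033] p97 [ 0.522 -0.114  0.136]
side_h.pkl 789 bulb [ 0.4882 -0.1553  0.0564] rms 0.0014 TCP [ 0.4853 -0.1536  0.0941]
wrist_h.pkl 5736 bulb [ 0.4859 -0.1545  0.0567] rms 0.0006 TCP [ 0.4853 -0.1536  0.0941]
```

View pics/wrist_h.png

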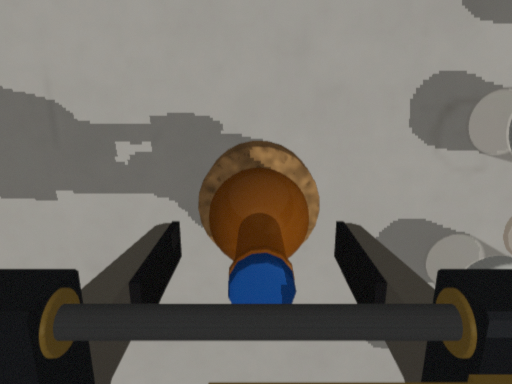

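Flask stands free in the ring, stopper at (261,281), clear of both fingers. Retreat straight up.

Emit:
jog_arm(steps=[0,0,-5,0,0,0,0.95,0,0,-10,0,0,0,0.95,0,0,-15,0,0,0,0.95,0,0,-20,0,0,0,0.95,0,0,-25,0,0,0,0.95,0,0,-25,0,0,0,0.95,0,0,-25,0,0,0,0.95,0,0,-10,0,0,0,0.95])

```text
time_s: 14.55
position: [0.4864, -0.1541, 0.232]
eef_rot: [2.222, 2.216, 0.005]
wrist_force: [0.3, 0.2, -0.7]
opening: 0.0874
```

Emit:
jog_arm(steps=[15,0,-5,0,0,0,1,30,0,0,0,0,0,1,30,0,0,0,0,0,1,20,0,0,0,0,0,1,5,0,0,0,0,0,1,0,0,0,0,0,0,1,0,0,0,0,0,0,1,0,0,0,0,0,0,1])

```text
time_s: 15.35
position: [0.4854, -0.055, 0.2341]
eef_rot: [2.226, 2.216, -0.0]
wrist_force: [-0.3, 0.3, -0.5]
opening: 0.092
```

```bash
python3 look.py i side top
python3 - <<'E'
from bulb import *
for n in("side","top"): bulb(n+"_i.pkl",np.array([.487,-.155,.058]));bulb(n+"_i.pkl",np.array([.551,.2265,.05]))
E
```

```text
t 15.35 pos [ 0.4854 -0.055   0.2341] R [[0.004, 1.0, 0.0], [1.0, -0.004, -0.0], [-0.0, 0.0, -1.0]] F [-0.27  0.31 -0.47] op 0.092
side blue 129 [298.4 238.2] med [ 0.4866 -0.1582  0.1481] p3 [ 0.476 -0.168  0.143] p97 [ 0.498 -0.145  0.151]
side red 366 [326.2 167.2] med [0.7137 0.1033 0.0633] p3 [0.697 0.086 0.042] p97 [0.732 0.135 0.094]
side brown 98 [239.1 167.3] med [0.5274 0.2177 0.0603] p3 [0.522 0.205 0.037] p97 [0.535 0.237 0.075]
side brown 95 [255.8 165.2] med [0.5678 0.2044 0.0615] p3 [0.558 0.194 0.04 ] p97 [0.579 0.22  0.077]
side brown 1837 [297.5 279.1] med [ 0.4772 -0.1736  0.0501] p3 [ 0.447 -0.197  0.008] p97 [ 0.516 -0.14   0.127]
top red 241 [227.6 121.4] med [0.7115 0.1147 0.0833] p3 [0.696 0.094 0.054] p97 [0.727 0.141 0.096]
top red 80 [180.6 177. ] med [0.5486 0.2247 0.1413] p3 [0.539 0.215 0.134] p97 [0.559 0.236 0.145]
top brown 367 [186.8 185.2] med [0.5399 0.2174 0.0708] p3 [0.521 0.198 0.05 ] p97 [0.573 0.251 0.113]
side_i.pkl 803 bulb [ 0.4883 -0.1552  0.0563] rms 0.0015 TCP [ 0.4854 -0.055   0.2341]
side_i.pkl 191 bulb [0.5533 0.2267 0.0497] rms 0.0013 TCP [ 0.4854 -0.055   0.2341]
top_i.pkl 0 bulb [ 0.487 -0.155  0.058] rms nan TCP [ 0.4854 -0.055   0.2341]
top_i.pkl 322 bulb [0.5515 0.2274 0.0497] rms 0.0015 TCP [ 0.4854 -0.055   0.2341]
  return _methods._mean(a, axis=axis, dtype=dtype,
  ret = ret.dtype.type(ret / rcount)
```

View pics/side_i.png

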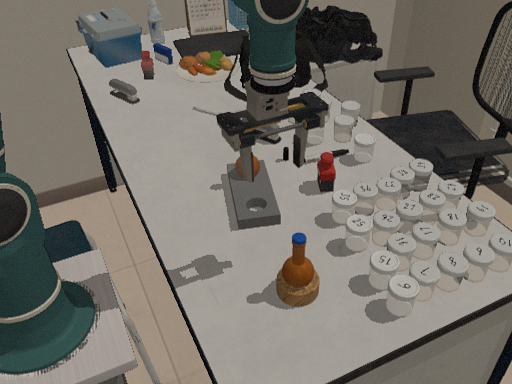

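The flask stands in the ring (stopper (298,238), bulb above the ring at (298,285)). It has not moved since release, and the red flask is unmoved.

```bash
python3 -c "
from workcell import r
print(r.close_job())"
```

```text
the job is handed in; nothing more can be done
None
```

The blue-stoppered flask is standing upright in the cork ring, released, and the job was handed in at about 15.5 s of the 48 s allowed. I gripped it by the neck, lifted it out of the tray and lowered it until the ring took its weight. The wrist read about 4 N at that point, and then I opened the fingers and backed away.

**Seating:** the bulb's centre was at z = 0.056–0.057 m, against 0.057 m expected for a seated flask. It lies within about 1.5 mm of the ring's axis and had not moved after the gripper withdrew.

**Red flask:** it still stands in its well, with its bulb within about 1 mm of the well's centre and its stopper where it was at the start.

**Disagreements:**
- **Cameras:** they differed by 2–3 mm on positions, so I aligned the bulb to the ring within the same side picture.
- **Gripper opening:** it read 26.6 mm on the 24 mm neck, so the pads may have been holding the lip or stopper. The flask did not slip.
- **Top camera:** it could not see the placed flask in the last picture because the arm was in the way.

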